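# Roll the adjuster wheel until the jaw reaches the gauge mark

## Robot

A 6-joint arm with a two-finger parallel gripper is mounted at the origin on a cart in front of the work surface, level with it; the furniture and walls round the work are solid. World frame = base frame: x ahead of the robot, y to its left, z up, the work surface at z = 0. Lengths are in m, angles in rad, forces in N, time in s.
With the tool pointing down it reaches from about 0.3 to 0.775 m from the base axis. Payload 14.6 kg.
Tool frame: the origin (TCP) lies midway between the tips of the shut fingers; the grasp point (between the pads) lies 19 mm behind it (ctrl.grip_depth is the z of the grasp point in the tool frame, in m); z points along the fingers, y is the line along which they close (so a half turn about z gives the same grasp; the last joint's range is limited). The gripper opens to 94 mm and grips with 3 to 60 N. Pads are 16 mm wide; open, the fingers measure 119 mm over their backs; the gripper's body (75 mm by 177 mm) begins 78 mm behind the grasp point.
Start: joints at [-1.191, 0.3, 1.521, -0, 1.321, -0.067], TCP at [0.238, -0.496, 0.205] pointing down, gripper open.
Joint ranges: [-3.03, 3.03], [-0.79, 2.21], [0.23, 2.52], [-1.04, 4.18], [0, 3.07], [-2.55, 2.55]. Speed limits (rad/s): [2.22, 2.22, 2.57, 3.14, 3.14, 3.14].

## Interface

Orientations are given as [roll, pitch, yaw] about the fixed x, y, z axes, in that order (R = Rz(yaw) Ry(pitch) Rx(roll)).
In Python, from station import ctrl gives the robot as it stands. The module is installed in compiled form; this text tells all that it offers.
- The arm moves only by the tool carry_out, never from a script. Its argument "commands" is a list of rows, each a list of 3 entries, a list of its own where there are three numbers: the closure, from 0 (fully open) to 1 (shut), then the shift along the tool's x, y, z in mm, then the turn, a rotation vector about the tool's x, y, z in rad. In form: [[gripper, [tx, ty, tz], [wx, wy, wz]], ...]. A call has 1 to 10 rows; each row shifts and turns the commanded pose from where the row before left it, along the tool's axes as they then stand; what a row does not reach is not made up. A row lasts 1/8 s, in which the tool goes at most 62.5 mm and 10.7 degrees, less where a joint would pass 70% of its speed; a pose out of reach is approached as far as the arm can. A call with a gripper value outside its range is refused whole. The fingers move at their own pace and stop on an object; "squeeze" is the grip in N (left out, the last holds). Time passes only in rows, so rows that do not move let the fingers close. It gives the time, the measured TCP pose, the force, the opening and the grip force at its end, in the units of the state.
- ctrl.get_obs(): the state, without advancing time (a new reading comes with each control period).
- ctrl.camera(name): name is "scene" or "side" or "wrist"; returns a dict with "img" (400x640x3 uint8, blue, green, red), "camera_matrix" (3x3 intrinsics, pixels), "k1" (the pictures are not rectified: a ray, as slopes to the right and down, at radius r is drawn at 1 + k1 r^2 times it, then the intrinsics apply), "rvec" (rotation vector, rad) and "tvec" (3), from world to camera coordinates, as OpenCV has them. Camera axes: x right, y down, z forward; pixel columns grow to the right and rows downward; lengths in m; the calibration is good to about 2 mm. A picture is of the moment at which its call begins. There is no depth.
- ctrl.hand_in(): hands the job in; it is judged then, once.
Trained networks look in the newest picture that a camera, given by its name, has taken for a name from the list of things; names that differ only in an ending like _2 or _b are one class to them, and where a whole thing is asked for, a point or a joint stands for the part that bears it (a point fixed in the world has none). Each returns a list of dicts, best first, with "score" (0 to 1); they miss things now and then, are a little off and sometimes report something else, mostly with a low value. They report only what shows in the picture. A call takes as long as a camera call.
- ctrl.outline_of(thing, camera): "region" (400x640 bool, what is visible of it).
- ctrl.place_of(thing, camera): "at" ([x, y, z] in m, in world coordinates, good to about 4 mm: a listed point, or the origin of a listed thing).
The state is a dict: "time_s": time; "qpos": joint angles; "joint_vel": joint speeds; "tau": joint torques, N m; "ee_pos": TCP position; "eef_rot": TCP orientation; "force": force on the tool from outside, world axes, zero at the start; "moment": the same for the moment, N m; "grip_width": finger opening in m; "grip_force": force on a finger pad.
Only numpy, scipy, OpenCV 4.12 (cv2) and the standard library are available. Lean on these libraries where they do the work, as an engineer would, in place of code of your own. Each camera call takes 0.05 s, during which the arm holds its last target. There are 200 camera calls.

## Task

On the gap-setting fixture, press a fingertip lightly on top of the knurled adjuster wheel and roll it, in as many strokes as it takes, until the gap has closed so far that the sliding jaw's pointer stands opposite the pointed gauge mark on the scale. Work the wheel by touch only: do not push the jaw or the mark, and do not lift or disturb the rotor on it or the things standing behind it. Leave the fixture standing set, with the fingers clear of it.

Things in the scene. Friction and masses are not known exactly. Their poses are not given: they have to be found in the camera images.
- gap_fixture: Fixture fixed to the bench: grey base plate 90 (x) x 250 (y) x 12 mm; origin at the centre of its underside, y along the plate, x roughly away from the robot. Fixed jaw at the +y end (face at y = 90 mm), adjuster wheel at the -y end (axis at y = -70 mm), scale rail along the front (-x) edge, rod guide (38 mm high) at y = -28 mm. Nothing but the wheel rises above 53 mm.
- adjuster: Knurled steel wheel, diameter 44, width 20 mm, level axle along the fixture's x between two cheeks 47 mm high (39 mm over both); origin at its centre, 42 mm above the bench. Rolling its top towards the fixture's +y (to the jaws) closes the gap, to -y opens it: the jaw moves 0.4 mm per 1 mm of rim travel (8.8 mm per rad). Light drag, about 1 N at the rim; it stays where it is left.
- wheel_top (a point): Top of the wheel's rim, mid-width, 64 mm above the bench; does not turn with the wheel. The wheel does not yield downward: come down on it slowly until a light touch is felt. A press of 3 to 10 N gives enough grip to roll it by friction.
- jaw: Sliding steel jaw, 50 x 24 mm, 53 mm high, driven by the wheel through a rod; its origin coincides with the fixture's when the gap is fully open (45 mm) and it moves from there along the fixture's +y, at most 36 mm.
- jaw_pointer (a point): Tip of the black pointed finger on the front (-x) side of the sliding jaw, 27.5 mm above the bench; moves with the jaw along the fixture's y.
- gauge_mark (a point): Tip of the black pointed index rider clamped on the scale rail, facing the jaw's pointer about 1 mm in front of it, 27.5 mm above the bench. At the start it lies 10 to 26 mm to the fixture's +y of the jaw pointer. When the two tips have the same y in the fixture frame the gap is set.
- hub_rotor: Loose black moulded rotor, 34 mm across, 23 mm high, waiting on the base plate between the wheel and the scale rail (origin at the centre of its underside). Stays where it is.
- ring: Loose knurled ring gauge, 47 mm across, 14 mm high, on the bench behind the fixture. Stays where it is.
- brass_weight: Loose brass weight, 22 mm across, 20 mm high, on the bench behind the fixture. Stays where it is.
- key: Loose L-shaped hex key, 77 mm long, on the bench behind the fixture. Stays where it is.

How it is judged:
By the outcome, as a careful person would: the job done as asked, in the order asked, and still so for the second after the job is handed in, with the robot touching nothing.
It also fails if it takes over 54 s, if anything falls off the work surface, if the arm or the gripper's body presses on something with over 40 N, if the wrist force passes 120 N, or if a joint passes its speed limit or range.

## Working session

There is one attempt and no reset: what is moved stays moved. The work goes in short steps, Python scripts to look and compute and a tool call to move; the robot and the scene stay as the last step left them, time stands still between calls to the robot, and variables do not carry over. Pictures are saved under pics/ and viewed, at most 11 in all, crops included, and the job is handed in when it is done.

Besides the shell and the picture viewer there is one more tool, called as a command line: name --argument value ..., lists and objects as JSON in quotes. carry_out: Moves the arm, as the interface text tells. Its arguments: {"type":"object","properties":{"commands":{"type":"array","items":{"type":"array"}},"squeeze":{"type":"number"}},"required":["commands"]}

```bash
mkdir -p pics
cat > h.py <<'E'
import numpy as np, cv2
from station import ctrl
def ray(c,uv):
    K=c["camera_matrix"]; k=float(np.ravel(c["k1"])[0])
    d=cv2.undistortPoints(np.array([[uv]],float),np.array(K),np.array([k,0,0,0.]))[0,0]
    R=cv2.Rodrigues(np.array(c["rvec"],float))[0]; t=np.array(c["tvec"],float).ravel()
    return -R.T@t, R.T@np.array([d[0],d[1],1])
def atz(c,uv,z):
    o,d=ray(c,uv); return o+d*(z-o[2])/d[2]
def proj(c,p):
    k=float(np.ravel(c["k1"])[0])
    return cv2.projectPoints(np.array(p,float).reshape(-1,1,3),np.array(c["rvec"],float),np.array(c["tvec"],float),np.array(c["camera_matrix"]),np.array([k,0,0,0.]))[0][:,0]
E
python3 - <<'E'
from h import *
o=ctrl.get_obs();print(o["ee_pos"],o["eef_rot"],o["force"],o["grip_width"])
for cam in("scene","side","wrist"):
    c=ctrl.camera(cam);cv2.imwrite(f"pics/{cam}0.png",c["img"])
    for t in("gap_fixture","adjuster","wheel_top","jaw","jaw_pointer","gauge_mark","hub_rotor","ring"):
        print(cam,t,[(np.round(d["at"],4).tolist(),round(d["score"],2)) for d in ctrl.place_of(t,cam)[:2]])
E
```

```text
[ 0.23753488 -0.49577295  0.20490243] [-3.14046126e+00 -6.66844998e-05  4.46811274e-01] [-0.29884591  0.66139248  0.10700641] 0.09363494463469345
scene gap_fixture [([0.5035, 0.4219, 0.0015], 0.85)]
scene adjuster [([0.488, 0.3592, 0.0483], 0.85)]
scene wheel_top [([0.4907, 0.3601, 0.0679], 0.63)]
scene jaw [([0.502, 0.423, -0.0039], 0.85)]
scene jaw_pointer [([0.484, 0.4663, 0.027], 0.82)]
scene gauge_mark [([0.4881, 0.4816, 0.0287], 0.67)]
scene hub_rotor [([0.4719, 0.4085, 0.0097], 0.79)]
scene ring [([0.5943, 0.4047, -0.0015], 0.95)]
side gap_fixture [([0.5072, 0.4264, 0.0007], 0.77)]
side adjuster [([0.4886, 0.358, 0.0416], 0.76)]
side wheel_top [([0.4899, 0.3572, 0.0656], 0.67)]
side jaw [([0.5036, 0.4255, 0.0001], 0.75), ([0.4848, 0.4656, 0.0272], 0.62)]
side jaw_pointer [([0.4815, 0.4644, 0.0322], 0.6)]
side gauge_mark []
side hub_rotor [([0.4745, 0.4077, 0.0122], 0.77)]
side ring [([0.5878, 0.4068, -0.0001], 0.7)]
wrist gap_fixture []
wrist adjuster []
wrist wheel_top []
wrist jaw []
wrist jaw_pointer []
wrist gauge_mark []
wrist hub_rotor []
wrist ring []
```

View pics/scene0.png

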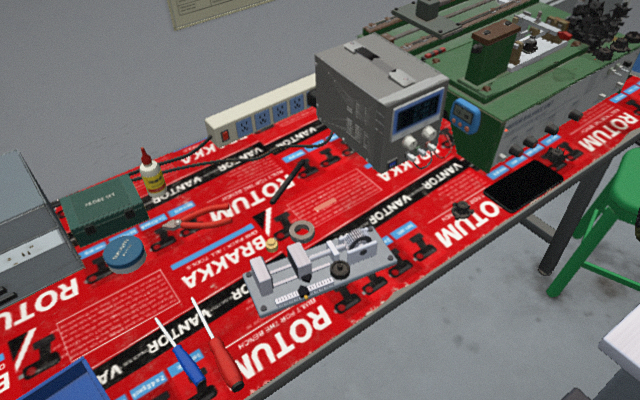

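View pics/side0.png

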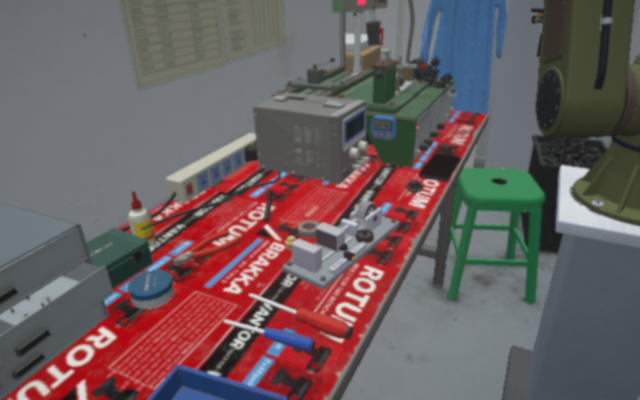

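The scene picture shows the fixture centred near px (318,268), with the wheel at (357,240), the rotor at (341,270) and the jaw at (300,260). The side picture agrees. Next I'll crop it for the yaw and the pointers.

Run:
```python
from h import *
c=ctrl.camera("scene")
im=c["img"][215:325,235:405]
cv2.imwrite("pics/crop1.png",cv2.resize(im,None,fx=4.7,fy=4.7,interpolation=cv2.INTER_CUBIC))
# outline-fit of the fixture pose
from scipy.optimize import least_squares
m=ctrl.outline_of("gap_fixture","scene")
r=m[0]["region"]; print(m[0]["score"],r.sum())
n=cv2.convexHull(np.argwhere(r)[:,::-1].astype(np.int32)); 
q=cv2.approxPolyDP(n,3,True)[:,0]
for p in q: print(p, np.round(atz(c,p.astype(float),0.012),4))
print("px/m", np.diff(proj(c,[[.49,.36,.03],[.49,.37,.03]]),axis=0))
```

```text
0.87 6829
[396 260] [0.4344 0.3171 0.012 ]
[379 272] [0.4328 0.3565 0.012 ]
[262 318] [0.4751 0.5579 0.012 ]
[242 277] [0.5614 0.5443 0.012 ]
[252 258] [0.5858 0.5108 0.012 ]
[295 243] [0.5688 0.4332 0.012 ]
[368 227] [0.5202 0.307  0.012 ]
[374 229] [0.5101 0.3015 0.012 ]
px/m [[-4.60437117  2.76358781]]
```

View pics/crop1.png

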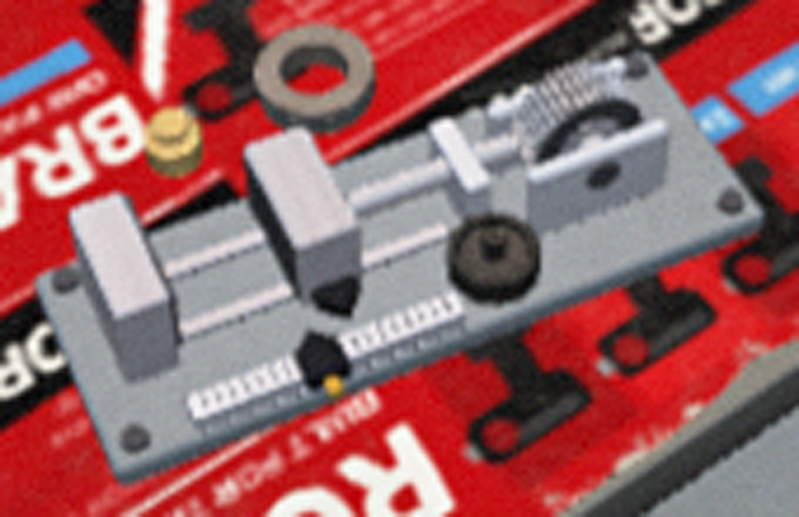

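The crop shows the jaw pointer tip at about (348,318) and the gauge mark tip at about (313,333). The plate corners are clear. I'll fit the fixture pose from them.

Run:
```python
from h import *
from scipy.optimize import least_squares
c=ctrl.camera("scene")
f=lambda u,v:np.array([235+(u+.5)/4.7-.5,215+(v+.5)/4.7-.5])
px=[f(765,215),f(122,470),f(40,282),f(645,55)]
W=np.array([atz(c,p,.012)[:2] for p in px])
L=np.array([[-45,-125],[-45,125],[45,125],[45,-125]])/1e3
R=lambda a:np.array([[np.cos(a),-np.sin(a)],[np.sin(a),np.cos(a)]])
s=least_squares(lambda p:((L@R(p[2]).T+p[:2])-W).ravel(),[.5,.42,-.24]); p=s.x
print(p,np.round(s.fun*1e3,1))
fx=lambda w:(np.array(w)[:2]-p[:2])@R(p[2])*1e3
for n,u,z in(("jp",f(348,318),.0275),("gm",f(313,333),.0275)): print(n,fx(atz(c,u,z)))
print("net jp,gm,wt",fx([.484,.4663]),fx([.4881,.4816]),fx([.4907,.3601]))
print("wheel top world",R(p[2])@[0,-.07]+p[:2])
for u in((395,165),(385,165),(470,165),(525,210),(465,155)):print(u,np.round(atz(c,u,0.0),3))
```

```text
[ 0.49899523  0.42826345 -0.19645993] [-2.  -1.3 -2.4  3.1  3.   1.7  1.4 -3.5]
jp [-29.2974364   34.34035728]
gm [-29.7571633   47.51339916]
net jp,gm,wt [-22.13146155  34.37782079] [-21.09686866  50.18382021] [  5.16974579 -68.47145766]
wheel top world [0.48533133 0.35960999]
(395, 165) [0.626 0.145 0.   ]
(385, 165) [0.639 0.161 0.   ]
(470, 165) [0.532 0.022 0.   ]
(525, 210) [0.383 0.038 0.   ]
(465, 155) [0.56  0.006 0.   ]
```

carry_out --commands '[[1, [0, 0, -60], [0, 0, 0]], [1, [33, -37, 0], [0, 0, 0]], [1, [33, -37, 0], [0, 0, 0]], [1, [33, -37, 0], [0, 0, 0]], [1, [33, -37, 0], [0, 0, 0]], [1, [33, -37, 0], [0, 0, 0]], [1, [33, -37, 0], [0, 0, 0]], [1, [33, -37, 0], [0, 0, 0]], [1, [33, -37, 0], [0, 0, 0]], [1, [33, -37, 0], [0, 0, 0]]]' --squeeze 10

```text
time_s: 2.75
ee_pos: [0.3618, -0.0658, 0.2657]
eef_rot: [3.141, -0.001, 0.447]
force: [0.9, -0.8, 0.7]
grip_width: 0.0008
grip_force: 0.0
```

carry_out --commands '[[1, [33, -37, 0], [0, 0, 0]], [1, [33, -37, 0], [0, 0, 0]], [1, [33, -37, 0], [0, 0, 0]], [1, [33, -37, 0], [0, 0, 0]], [1, [33, -37, 0], [0, 0, 0]], [1, [33, -37, 0], [0, 0, 0]], [1, [33, -37, 0], [0, 0, 0]], [1, [33, -37, 0], [0, 0, 0]], [1, [33, -37, 0], [0, 0, 0]], [1, [0, 0, 0], [0, 0, -0.178]]]'

```text
time_s: 4.0
ee_pos: [0.4854, 0.3637, 0.2639]
eef_rot: [-3.141, 0.002, 0.63]
force: [0.0, -0.1, -0.1]
grip_width: 0.0004
grip_force: 0.0
```

carry_out --commands '[[1, [0, 0, 0], [0, 0, -0.178]], [1, [0, 0, 0], [0, 0, -0.178]], [1, [0, 0, 0], [0, 0, -0.178]], [1, [0, 0, 0], [0, 0, -0.178]], [1, [0, 0, 0], [0, 0, -0.178]], [1, [0, 0, 0], [0, 0, -0.178]], [1, [0, 0, 0], [0, 0, -0.178]], [1, [0, 0, 0], [0, 0, -0.178]], [1, [0, 0, 0], [0, 0, -0.178]], [1, [0, 0, 0], [0, 0, -0.178]]]'

```text
time_s: 5.25
ee_pos: [0.4856, 0.3613, 0.2654]
eef_rot: [-3.141, -0.0, 2.411]
force: [0.5, 0.2, -0.3]
grip_width: 0.0006
grip_force: 0.0
```

carry_out --commands '[[1, [0, 0, 0], [0, 0, -0.178]], [1, [0, 0, 0], [0, 0, -0.178]], [1, [0, 0, 0], [0, 0, -0.178]], [1, [0, 0, 0], [0, 0, 0]]]'

```text
time_s: 5.75
ee_pos: [0.4856, 0.3613, 0.2654]
eef_rot: [-3.142, -0.0, 2.938]
force: [0.0, 0.3, 1.0]
grip_width: 0.0005
grip_force: 0.0
```

Run:
```python
from h import *
o=ctrl.get_obs();print(o["time_s"],o["ee_pos"],o["eef_rot"],o["force"],o["grip_width"])
c=ctrl.camera("wrist");cv2.imwrite("pics/w1.png",c["img"])
for cam in("wrist","scene"):
  if cam=="scene":ctrl.camera(cam)
  for t in("gap_fixture","adjuster","wheel_top","jaw","jaw_pointer","gauge_mark"):
    print(cam,t,[(np.round(d["at"],4).tolist(),round(d["score"],2)) for d in ctrl.place_of(t,cam)[:2]])
```

```text
5.75 [0.48556246 0.36125171 0.26540226] [-3.14151413e+00 -9.44111659e-05  2.93767327e+00] [0.01175937 0.34835381 1.00802056] 0.0004922128631859523
wrist gap_fixture [([0.5072, 0.4291, 0.0012], 0.59)]
wrist adjuster [([0.4919, 0.3548, 0.0387], 0.71)]
wrist wheel_top [([0.4912, 0.3576, 0.0642], 0.77)]
wrist jaw [([0.5022, 0.4283, -0.0022], 0.86)]
wrist jaw_pointer [([0.4786, 0.4664, 0.0228], 0.8)]
wrist gauge_mark [([0.4849, 0.4786, 0.0285], 0.53)]
scene gap_fixture [([0.5023, 0.4229, -0.0016], 0.75)]
scene adjuster [([0.4901, 0.36, 0.0484], 0.75)]
scene wheel_top [([0.4914, 0.3594, 0.0656], 0.87)]
scene jaw [([0.4993, 0.426, -0.0034], 0.78)]
scene jaw_pointer [([0.4815, 0.4646, 0.0269], 0.76)]
scene gauge_mark [([0.4862, 0.479, 0.0295], 0.45)]
```

View pics/w1.png

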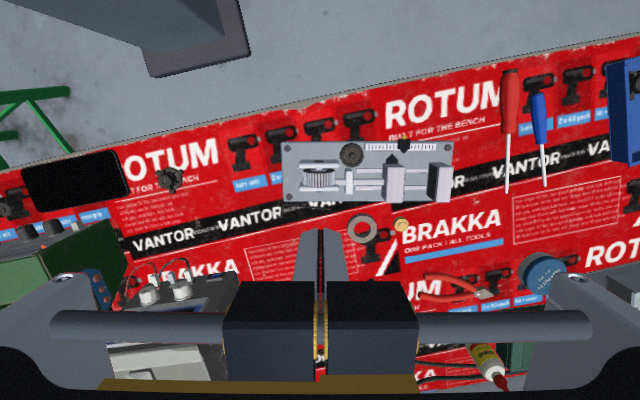

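The wrist view shows the fixture spanning (283,143) to (452,203), square with the image. The wheel is at (319,175), the jaw pointer near (393,155) and the mark near (404,150). I'll zoom in to refine the pose.

Run:
```python
from h import *
im=cv2.imread("pics/w1.png")[133:213,275:465]
cv2.imwrite("pics/w1c.png",cv2.resize(im,None,fx=4.2,fy=4.2,interpolation=cv2.INTER_CUBIC))
```

```text
(no output)
```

View pics/w1c.png

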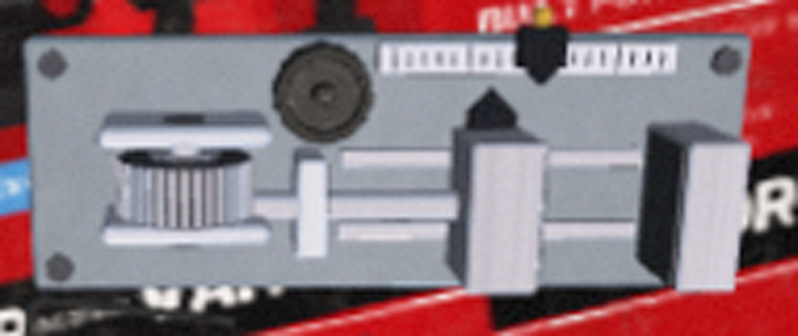

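```bash
cat >> h.py <<'E'
R2=lambda a:np.array([[np.cos(a),-np.sin(a)],[np.sin(a),np.cos(a)]])
E
python3 - <<'E'
from h import *
from scipy.optimize import least_squares
c=ctrl.camera("wrist")
f=lambda u,v:np.array([275+(u+.5)/4.2-.5,133+(v+.5)/4.2-.5])
px=[f(25,38),f(750,38),f(740,291),f(37,289)]
W=np.array([atz(c,p,.012)[:2] for p in px])
L=np.array([[-45,-125],[-45,125],[45,125],[45,-125]])/1e3
s=least_squares(lambda p:((L@R2(p[2]).T+p[:2])-W).ravel(),[.5,.42,-.24]); p=s.x
print(p,np.round(s.fun*1e3,1))
fx=lambda w:(np.array(w)[:2]-p[:2])@R2(p[2])*1e3
for n,u,z in(("jp",f(491,90),.0275),("gm",f(542,84),.0275),("wheel",f(183,190),.064)): print(n,fx(atz(c,u,z)),atz(c,u,z))
print("wheel top world",R2(p[2])@[0,-.07]+p[:2])
print("cam",ray(c,(320,200))[0],ctrl.get_obs()["ee_pos"])
E
```

```text
[ 0.50378858  0.42829915 -0.19846591] [ 0.3  0.6  0.1  3.2 -1.6 -3.4  1.1 -0.3]
jp [-28.95842946  30.18367281] [0.48134978 0.46359993 0.0275    ]
gm [-30.91059803  47.04045367] [0.48275951 0.48051071 0.0275    ]
wheel [ -3.43749307 -71.8933314 ] [0.48624367 0.35849483 0.064     ]
wheel top world [0.48998699 0.35967324]
cam [0.40582578 0.37756122 0.44493466] [0.48556099 0.36127305 0.26545518]
```

carry_out --commands '[[1, [-4, -10, 40], [0, 0, 0]], [1, [0, 0, 50], [0, 0, 0]], [1, [0, 0, 50], [0, 0, 0]], [1, [0, 0, 40], [0, 0, 0]], [1, [0, 0, 8], [0, 0, 0]], [1, [0, 0, 5], [0, 0, 0]], [1, [0, 0, 3], [0, 0, 0]], [1, [0, 0, 0], [0, 0, 0]]]'

```text
time_s: 7.5
ee_pos: [0.4878, 0.3509, 0.0704]
eef_rot: [3.141, 0.001, 2.939]
force: [0.3, 0.1, -0.4]
grip_width: 0.0005
grip_force: 0.0
```

Run:
```python
from h import *
o=ctrl.get_obs();print(o["time_s"],o["ee_pos"],o["eef_rot"],o["force"])
c=ctrl.camera("wrist");cv2.imwrite("pics/w2.png",c["img"])
c=ctrl.camera("scene");cv2.imwrite("pics/s2.png",cv2.resize(c["img"][205:325,235:405],None,fx=4.7,fy=4.7,interpolation=cv2.INTER_CUBIC))
```

```text
7.5 [0.48779533 0.35092646 0.07040081] [3.14062870e+00 9.98606442e-04 2.93887650e+00] [ 0.25700246  0.07288973 -0.35405914]
```

View pics/w2.png

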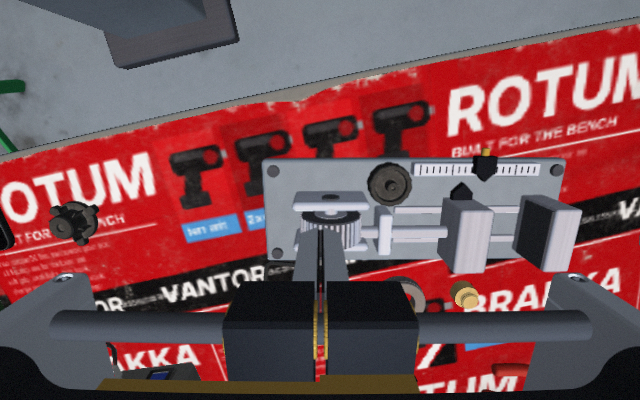

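The wrist view shows the fingertip over the wheel at about (322,235). The pointer tip is at (461,183) and the mark tip at (485,180), both in clear view. I'll come down slowly.

carry_out --commands '[[1, [0, 0, 2], [0, 0, 0]], [1, [0, 0, 1.5], [0, 0, 0]], [1, [0, 0, 1], [0, 0, 0]], [1, [0, 0, 0], [0, 0, 0]]]'

```text
time_s: 8.1
ee_pos: [0.4874, 0.3506, 0.0648]
eef_rot: [-3.141, -0.0, 2.939]
force: [-0.3, -0.8, -0.5]
grip_width: 0.0005
grip_force: 0.0
```

```bash
cat >> h.py <<'E'
def fy(c,uv,z=.0275,p=(.5038,.4283,-.1985)):
    return (atz(c,uv,z)[:2]-np.array(p[:2]))@R2(p[2])*1e3
E
python3 - <<'E'
from h import *
o=ctrl.get_obs();print(o["force"])
c=ctrl.camera("wrist")
print(fy(c,(461,183)),fy(c,(485,180)))
u=proj(c,[[.4815,.464,.0275],[.4828,.4805,.0275]]);print(u)
cv2.imwrite("pics/w3c.png",cv2.resize(c["img"][140:220,400:580],None,fx=4.4,fy=4.4,interpolation=cv2.INTER_CUBIC))
E
```

```text
[-0.25839288 -0.75264301 -0.51211082]
[-30.8172276  25.9084463] [-33.06787039  43.85997648]
[[466.85383876 185.47323103]
 [488.72677816 182.84148556]]
```

View pics/w3c.png

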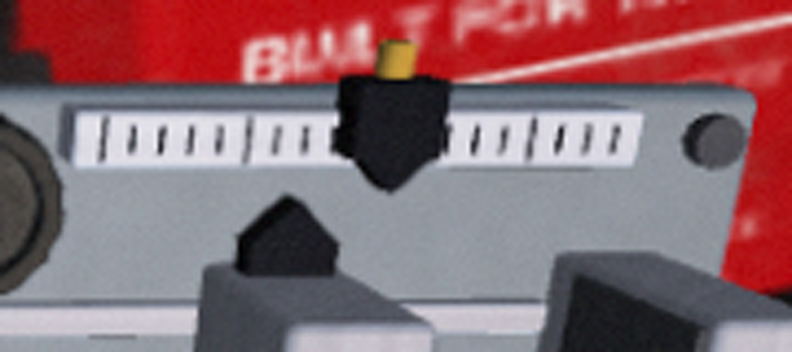

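The crop shows the pointer tip at (289,197) and the mark tip at (391,190). That leaves about 17 mm to close, or roughly 43 mm of rim travel.

carry_out --commands '[[1, [0, 0, 0.5], [0, 0, 0]], [1, [0, 0, 0.5], [0, 0, 0]], [1, [0, 0, 0], [0, 0, 0]]]'

```text
time_s: 8.52
ee_pos: [0.4874, 0.3507, 0.0639]
eef_rot: [3.142, -0.0, 2.939]
force: [-0.8, 1.0, -0.1]
grip_width: 0.0007
grip_force: 0.0
```

carry_out --commands '[[1, [0, 0, 0.4], [0, 0, 0]], [1, [0, 0, 0.3], [0, 0, 0]], [1, [0, 0, 0], [0, 0, 0]]]'

```text
time_s: 8.9
ee_pos: [0.4875, 0.3507, 0.0633]
eef_rot: [3.142, 0.0, 2.939]
force: [-0.6, 0.2, 1.0]
grip_width: 0.0005
grip_force: 0.2
```

carry_out --commands '[[1, [0, 0, 0.3], [0, 0, 0]], [1, [0, 0, 0], [0, 0, 0]]]'

```text
time_s: 9.15
ee_pos: [0.4875, 0.3507, 0.0631]
eef_rot: [3.141, 0.0, 2.939]
force: [-0.5, -0.7, 1.9]
grip_width: 0.0007
grip_force: 1.3
```

carry_out --commands '[[1, [0, 0, 0.4], [0, 0, 0]], [1, [0, 0, 0], [0, 0, 0]]]'

```text
time_s: 9.4
ee_pos: [0.4876, 0.3508, 0.063]
eef_rot: [3.141, 0.0, 2.939]
force: [-1.1, -1.2, 7.1]
grip_width: 0.0004
grip_force: 3.1
```

carry_out --commands '[[1, [0, 2, 0], [0, 0, 0]], [1, [0, 2, 0], [0, 0, 0]], [1, [0, 2, 0], [0, 0, 0]], [1, [0, 2, 0], [0, 0, 0]], [1, [0, 0, 0], [0, 0, 0]]]'

```text
time_s: 10.02
ee_pos: [0.4894, 0.3592, 0.0637]
eef_rot: [3.14, 0.001, 2.939]
force: [-2.6, -0.6, 11.5]
grip_width: 0.0006
grip_force: 5.5
```

carry_out --commands '[[1, [0, 2, 0], [0, 0, 0]], [1, [0, 2, 0], [0, 0, 0]], [1, [0, 2, 0], [0, 0, 0]], [1, [0, 2, 0], [0, 0, 0]], [1, [0, 0, 0], [0, 0, 0]]]'

```text
time_s: 10.65
ee_pos: [0.4908, 0.3667, 0.0628]
eef_rot: [3.141, 0.0, 2.939]
force: [0.0, 0.9, 5.2]
grip_width: 0.0006
grip_force: 2.5
```

```bash
cat >> h.py <<'E'
def tips(c,save=None):
    """Black pointer apexes in the wrist picture: lowest of rider, highest of jaw finger."""
    out={t:[(np.round(fy(c,proj(c,[d["at"]])[0])[1],1),np.round(proj(c,[d["at"]])[0],1),round(d["score"],2)) for d in ctrl.place_of(t,"wrist")[:1]] for t in("jaw_pointer","gauge_mark")}
    if save: cv2.imwrite(save,cv2.resize(c["img"][140:220,400:580],None,fx=4.4,fy=4.4,interpolation=cv2.INTER_CUBIC))
    return out
E
python3 - <<'E'
from h import *
print(ctrl.get_obs()["force"],ctrl.get_obs()["ee_pos"])
c=ctrl.camera("wrist");print(tips(c,"pics/w4c.png"))
E
```

```text
[0.04519573 0.9436833  5.20612559] [0.49083885 0.36665664 0.06278647]
{'jaw_pointer': [(np.float64(42.0), array([447.5, 290.7]), 0.7)], 'gauge_mark': [(np.float64(45.8), array([466.3, 187.8]), 0.56)]}
```

View pics/w4c.png

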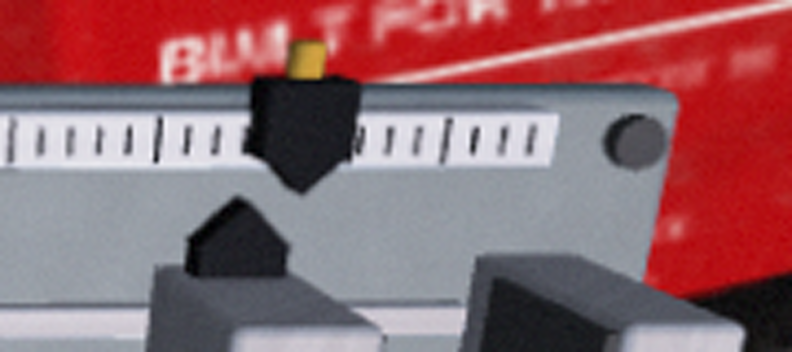

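The crop shows the tips at (238,197) and (302,191). The separation has gone from 102 to 64 px, 6.4 mm as expected from 16 mm of rim travel, so there is no slip. About 10.8 mm remains, so I'll do another stroke.

carry_out --commands '[[1, [0, 0, -5], [0, 0, 0]], [1, [0, -8, 0], [0, 0, 0]], [1, [0, -8, 0], [0, 0, 0]], [1, [0, 0, 3], [0, 0, 0]], [1, [0, 0, 1.2], [0, 0, 0]], [1, [0, 0, 0.5], [0, 0, 0]], [1, [0, 0, 0], [0, 0, 0]]]'

```text
time_s: 11.68
ee_pos: [0.4875, 0.3507, 0.063]
eef_rot: [-3.142, 0.0, 2.939]
force: [-1.5, -3.0, 4.4]
grip_width: 0.0001
grip_force: 2.3
```

carry_out --commands '[[1, [0, 0, 0.2], [0, 0, 0]], [1, [0, 0, 0], [0, 0, 0]]]'

```text
time_s: 11.92
ee_pos: [0.4875, 0.3507, 0.063]
eef_rot: [3.142, 0.0, 2.939]
force: [-1.4, -1.8, 6.5]
grip_width: 0.0007
grip_force: 3.2
```

carry_out --commands '[[1, [0, 2, 0], [0, 0, 0]], [1, [0, 2, 0], [0, 0, 0]], [1, [0, 2, 0], [0, 0, 0]], [1, [0, 2, 0], [0, 0, 0]], [1, [0, 2, 0], [0, 0, 0]], [1, [0, 2, 0], [0, 0, 0]], [1, [0, 2, 0], [0, 0, 0]], [1, [0, 2, 0], [0, 0, 0]], [1, [0, 0, 0], [0, 0, 0]]]'

```text
time_s: 13.05
ee_pos: [0.4908, 0.3668, 0.0628]
eef_rot: [3.141, 0.0, 2.939]
force: [-0.3, 1.7, 4.2]
grip_width: 0.0007
grip_force: 2.2
```

carry_out --commands '[[1, [0, 0, -5], [0, 0, 0]], [1, [0, -8, 0], [0, 0, 0]], [1, [0, -6, 0], [0, 0, 0]], [1, [0, 0, 3], [0, 0, 0]], [1, [0, 0, 0], [0, 0, 0]]]'

```text
time_s: 13.68
ee_pos: [0.4878, 0.3525, 0.0643]
eef_rot: [-3.141, -0.0, 2.939]
force: [0.5, 0.7, -0.2]
grip_width: 0.0006
grip_force: 0.0
```

Run:
```python
from h import *
print(ctrl.get_obs()["force"],ctrl.get_obs()["ee_pos"])
c=ctrl.camera("wrist")
cv2.imwrite("pics/w5c.png",cv2.resize(c["img"][160:205,430:520],None,fx=8.8,fy=8.8,interpolation=cv2.INTER_CUBIC))
```

```text
[ 0.46451887  0.67745541 -0.24075111] [0.48775501 0.35249866 0.06430104]
```

View pics/w5c.png

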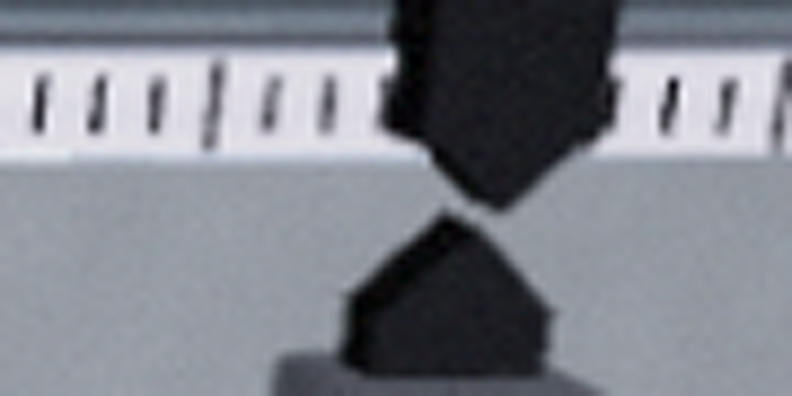

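The crop (8.8x) shows the jaw tip at (449,213) and the mark tip at (496,212), about 3.9 mm to go. I'll roll 8 mm (3.2 mm of jaw travel) and measure again.

carry_out --commands '[[1, [0, 0, 1.3], [0, 0, 0]], [1, [0, 0, 0.6], [0, 0, 0]], [1, [0, 0, 0], [0, 0, 0]], [1, [0, 2, 0], [0, 0, 0]], [1, [0, 2, 0], [0, 0, 0]], [1, [0, 2, 0], [0, 0, 0]], [1, [0, 2, 0], [0, 0, 0]], [1, [0, 0, 0], [0, 0, 0]]]'

```text
time_s: 14.72
ee_pos: [0.4898, 0.3611, 0.0637]
eef_rot: [3.14, 0.001, 2.939]
force: [-2.3, 1.4, 8.8]
grip_width: 0.0012
grip_force: 4.0
```

```bash
cat >> h.py <<'E'
def split(c,x0,y0,x1,y1,thr=75):
    """Dark-pixel weight centre per row (sub-pixel) inside a window: the pointers' midlines and widths."""
    g=cv2.cvtColor(c["img"],cv2.COLOR_BGR2GRAY)[y0:y1,x0:x1].astype(float)
    bg=np.median(g[:, [0,1,-2,-1]]); dk=np.percentile(g,3)
    w=np.clip((bg-g)/(bg-dk),0,1); w[w<.15]=0
    return [(y0+i,round(float((w[i]*np.arange(x0,x1)).sum()/max(w[i].sum(),1e-6)),2),round(float(w[i].sum()),1)) for i in range(y1-y0)]
E
python3 - <<'E'
from h import *
print(ctrl.get_obs()["force"],ctrl.get_obs()["ee_pos"])
c=ctrl.camera("wrist")
cv2.imwrite("pics/w6.png",c["img"])
cv2.imwrite("pics/w6c.png",cv2.resize(c["img"][165:210,425:510],None,fx=9,fy=9,interpolation=cv2.INTER_CUBIC))
print(fy(c,(470,184)),fy(c,(471,184)))
E
```

```text
[-2.32584001  1.35230795  8.79802151] [0.48979215 0.36114346 0.06374655]
[-30.00636191  43.12347587] [-30.00408728  43.88263293]
```

View pics/w6c.png

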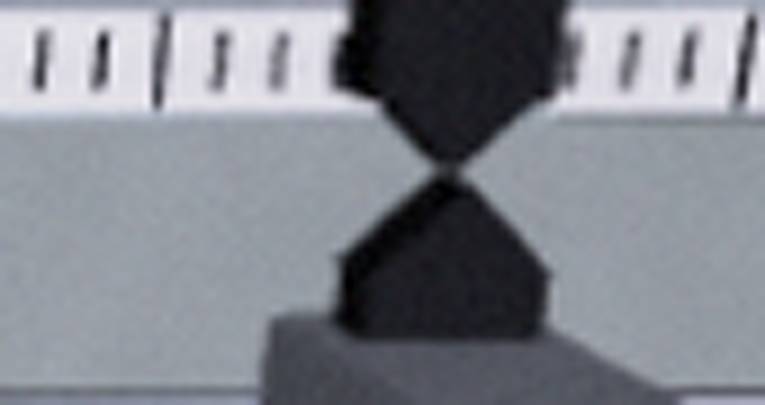

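The tips now look opposite each other at (449,170). This view is oblique, so I'll lift off and put the wrist camera straight above the tips to check.

carry_out --commands '[[1, [0, 0, -5], [0, 0, 0]], [1, [0, 0, -25], [0, 0, 0]], [1, [0, 30, 0], [0, 0, 0]], [1, [0, 35, 0], [0, 0, 0]], [1, [0, 30, 0], [0, 0, 0]], [1, [0, 0, 0], [0, 0, 0]], [1, [0, 0, 0], [0, 0, 0]]]'

```text
time_s: 15.65
ee_pos: [0.5085, 0.4528, 0.0925]
eef_rot: [-3.141, -0.0, 2.939]
force: [-0.1, -0.5, 0.7]
grip_width: 0.0007
grip_force: 0.0
```

Run:
```python
from h import *
print(ctrl.get_obs()["force"],ctrl.get_obs()["ee_pos"])
c=ctrl.camera("wrist");cv2.imwrite("pics/w7.png",c["img"])
u=proj(c,[[.4828,.4805,.0275]])[0].round().astype(int);print(u)
a,b=u; s=c["img"][max(b-30,0):b+30,a-40:a+40]
cv2.imwrite("pics/w7c.png",cv2.resize(s,None,fx=9,fy=9,interpolation=cv2.INTER_CUBIC))
np.set_printoptions(linewidth=250)
print(a-40,max(b-30,0))
o=ray(c,u)[0];print("cam in fixture",(o[:2]-[.5038,.4283])@R2(-.1985)*1e3,o[2])
```

```text
[-0.12187045 -0.48297601  0.7314557 ] [0.50849137 0.45282943 0.09247453]
[347 175]
307 145
cam in fixture [-81.58273824  25.35709219] 0.27198508468538773
```

View pics/w7c.png

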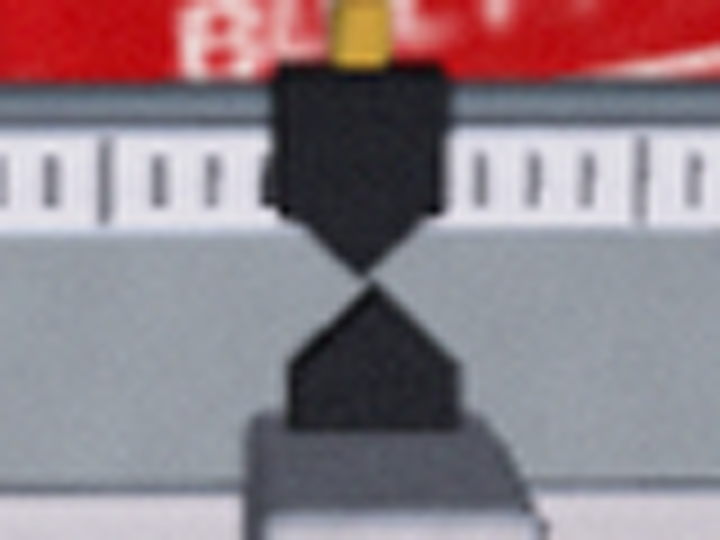

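From above, the jaw tip is at crop x 374 and the mark at 362, so the jaw may have overshot by about 1 mm. I'll centre the camera exactly over the tips and measure below the pixel level.

carry_out --commands '[[1, [0, 22, 0], [0, 0, 0]], [1, [0, 0, 20], [0, 0, 0]], [1, [0, 0, 0], [0, 0, 0]], [1, [0, 0, 0], [0, 0, 0]]]'

```text
time_s: 16.2
ee_pos: [0.5131, 0.4743, 0.0726]
eef_rot: [-3.141, -0.0, 2.938]
force: [-0.3, -0.0, 0.4]
grip_width: 0.0005
grip_force: 0.0
```

Run:
```python
from h import *
imgs=[ctrl.camera("wrist") for _ in range(4)]; c=imgs[-1]
g=np.mean([cv2.cvtColor(i["img"],cv2.COLOR_BGR2GRAY) for i in imgs],0)
cv2.imwrite("pics/w8.png",c["img"])
a,b=proj(c,[[.4828,.4805,.0275]])[0].round().astype(int)
o=ray(c,(a,b))[0];print("cam",(o[:2]-[.5038,.4283])@R2(-.1985)*1e3,o[2],(a,b))
# each row: dark run near centre, sub-pixel edges at mid-grey
for y in range(b-22,b+22):
    r=g[y,a-30:a+30]; d=np.where(r<80)[0]
    if len(d)==0: print(y,"-",r.min().round());continue
    l,h=d[0],d[-1]
    if l<1 or h>58: print(y,"wide");continue
    xl=l-1+(r[l-1]-80)/(r[l-1]-r[l]); xh=h+(80-r[h])/(r[h+1]-r[h])
    L=fy(c,(a-30+xl,y))[1];H=fy(c,(a-30+xh,y))[1]
    print(y,len(d),h-l+1,"L %.2f H %.2f mid %.2f mm  w %.2f"%(L,H,(L+H)/2,H-L))
```

```text
cam [-81.37160118  47.67414666] 0.25275321543417745 (np.int64(319), np.int64(180))
158 22 22 L 38.74 H 55.51 mid 47.13 mm  w 16.78
159 22 22 L 39.06 H 55.25 mid 47.15 mm  w 16.19
160 22 22 L 39.07 H 55.26 mid 47.16 mm  w 16.19
161 22 22 L 38.79 H 55.51 mid 47.15 mm  w 16.73
162 21 21 L 39.03 H 55.02 mid 47.03 mm  w 16.00
163 20 20 L 39.50 H 54.72 mid 47.11 mm  w 15.22
164 20 20 L 39.63 H 54.68 mid 47.15 mm  w 15.05
165 20 20 L 39.60 H 54.67 mid 47.13 mm  w 15.07
166 21 21 L 39.09 H 54.67 mid 46.88 mm  w 15.58
167 21 21 L 38.89 H 54.67 mid 46.78 mm  w 15.78
168 21 21 L 38.90 H 54.68 mid 46.79 mm  w 15.78
169 21 21 L 38.89 H 54.69 mid 46.79 mm  w 15.80
170 21 21 L 38.90 H 54.66 mid 46.78 mm  w 15.76
171 21 21 L 38.89 H 54.67 mid 46.78 mm  w 15.79
172 20 20 L 39.55 H 54.57 mid 47.06 mm  w 15.02
173 17 17 L 40.30 H 53.57 mid 46.94 mm  w 13.26
174 12 12 L 42.39 H 51.81 mid 47.10 mm  w 9.42
175 11 11 L 42.90 H 51.24 mid 47.07 mm  w 8.35
176 8 8 L 43.70 H 50.52 mid 47.11 mm  w 6.82
177 6 6 L 44.56 H 49.74 mid 47.15 mm  w 5.18
178 4 4 L 45.36 H 49.00 mid 47.18 mm  w 3.63
179 2 2 L 46.13 H 48
[... 323 characters left out ...]
74 H 53.94 mid 48.84 mm  w 10.19
188 15 15 L 43.00 H 54.75 mid 48.87 mm  w 11.75
189 17 17 L 42.18 H 55.58 mid 48.88 mm  w 13.40
190 19 19 L 41.46 H 56.28 mid 48.87 mm  w 14.82
191 20 20 L 41.10 H 56.58 mid 48.84 mm  w 15.48
192 20 20 L 41.04 H 56.63 mid 48.84 mm  w 15.59
193 20 20 L 41.05 H 56.63 mid 48.84 mm  w 15.58
194 20 20 L 41.03 H 56.63 mid 48.83 mm  w 15.60
195 20 20 L 41.06 H 56.64 mid 48.85 mm  w 15.58
196 21 21 L 40.78 H 57.07 mid 48.92 mm  w 16.29
197 22 22 L 40.16 H 57.49 mid 48.82 mm  w 17.33
198 23 23 L 39.89 H 57.85 mid 48.87 mm  w 17.96
199 21 21 L 40.66 H 57.13 mid 48.89 mm  w 16.47
200 2 30 L 37.99 H 60.73 mid 49.36 mm  w 22.74
201 1 1 L 60.54 H 60.76 mid 60.65 mm  w 0.23
```

Seen from straight overhead, the midlines are clean: jaw 48.85 mm, mark 47.13 mm. The jaw has overshot by 1.7 mm because the oblique view misled me, so I'll roll the wheel back about 4.3 mm of rim travel.

carry_out --commands '[[1, [0, 0, -10], [0, 0, 0]], [1, [0, -40, 0], [0, 0, 0]], [1, [0, -40, 0], [0, 0, 0]], [1, [0, -35, 0], [0, 0, 0]], [1, [0, 0, 13], [0, 0, 0]], [1, [0, 0, 4], [0, 0, 0]], [1, [0, 0, 2], [0, 0, 0]], [1, [0, 0, 0.6], [0, 0, 0]], [1, [0, 0, 0], [0, 0, 0]]]'

```text
time_s: 17.52
ee_pos: [0.49, 0.3633, 0.0636]
eef_rot: [3.141, 0.0, 2.94]
force: [-1.5, 0.6, 4.3]
grip_width: 0.001
grip_force: 2.2
```

carry_out --commands '[[1, [0, -1.1, 0.1], [0, 0, 0]], [1, [0, -1.1, 0], [0, 0, 0]], [1, [0, -1.1, 0], [0, 0, 0]], [1, [0, -1, 0], [0, 0, 0]], [1, [0, 0, 0], [0, 0, 0]], [1, [0, 0, 0], [0, 0, 0]]]'

```text
time_s: 18.27
ee_pos: [0.4892, 0.359, 0.0638]
eef_rot: [3.141, 0.001, 2.939]
force: [-2.8, 0.9, 8.3]
grip_width: 0.0004
grip_force: 3.7
```

carry_out --commands '[[1, [0, 0, -2], [0, 0, 0]], [1, [0, 0, -18], [0, 0, 0]], [1, [0, 40, 0], [0, 0, 0]], [1, [0, 40, 0], [0, 0, 0]], [1, [0, 39, 10], [0, 0, 0]], [1, [0, 0, 0], [0, 0, 0]], [1, [0, 0, 0], [0, 0, 0]]]'

```text
time_s: 19.15
ee_pos: [0.5131, 0.4743, 0.0737]
eef_rot: [-3.142, 0.0, 2.939]
force: [-0.1, -0.6, 0.6]
grip_width: 0.0007
grip_force: 0.0
```

```bash
cat > m.py <<'E'
from h import *
imgs=[ctrl.camera("wrist") for _ in range(4)]; c=imgs[-1]
g=np.mean([cv2.cvtColor(i["img"],cv2.COLOR_BGR2GRAY) for i in imgs],0)
a,b=proj(c,[[.4828,.4805,.0275]])[0].round().astype(int)
o=ray(c,(a,b))[0];print("cam",(o[:2]-[.5038,.4283])@R2(-.1985)*1e3,(a,b),ctrl.get_obs()["ee_pos"])
for y in range(b-10,b+16):
    r=g[y,a-30:a+30]; d=np.where(r<80)[0]
    if len(d)==0: print(y,"-",r.min().round());continue
    l,h=d[0],d[-1]
    if l<1 or h>58: print(y,"wide");continue
    xl=l-1+(r[l-1]-80)/(r[l-1]-r[l]); xh=h+(80-r[h])/(r[h+1]-r[h])
    L=fy(c,(a-30+xl,y))[1];H=fy(c,(a-30+xh,y))[1]
    print(y,"mid %.2f w %.2f"%((L+H)/2,H-L))
E
python3 m.py
```

```text
cam [-81.15803968  46.96356822] (np.int64(320), np.int64(179)) [0.51333023 0.4741736  0.07392552]
169 mid 46.50 w 15.89
170 mid 46.48 w 15.84
171 mid 46.59 w 15.66
172 mid 46.87 w 14.72
173 mid 46.93 w 10.67
174 mid 46.91 w 9.56
175 mid 46.89 w 7.83
176 mid 46.89 w 6.27
177 mid 47.00 w 4.53
178 mid 46.97 w 3.02
179 mid 46.99 w 1.43
180 mid 46.79 w 0.31
181 mid 46.85 w 1.53
182 mid 46.83 w 3.01
183 mid 46.82 w 4.60
184 mid 46.81 w 6.13
185 mid 46.82 w 7.68
186 mid 46.79 w 9.25
187 mid 46.86 w 10.93
188 mid 46.85 w 12.62
189 mid 46.85 w 14.23
190 mid 46.86 w 15.17
191 mid 46.84 w 15.33
192 mid 46.80 w 15.43
193 mid 46.82 w 15.47
194 mid 46.86 w 15.36
```

The difference is now about 0.1 mm. I'll retreat upward and hand in.

carry_out --commands '[[1, [0, 0, -40], [0, 0, 0]], [1, [0, 0, -50], [0, 0, 0]], [1, [0, 0, 0], [0, 0, 0]], [1, [0, 0, 0], [0, 0, 0]]]'

```text
time_s: 19.85
ee_pos: [0.5129, 0.4743, 0.1626]
eef_rot: [-3.141, -0.0, 2.938]
force: [-0.1, -0.1, -1.1]
grip_width: 0.0005
grip_force: 0.0
```

```bash
python3 -c "
from h import *
ctrl.camera('wrist')
for t in('hub_rotor','ring'):print(t,[np.round(d['at'],3) for d in ctrl.place_of(t,'wrist')[:1]])
print(ctrl.hand_in())"
```

```text
hub_rotor [array([0.473, 0.409, 0.015])]
ring [array([0.591, 0.408, 0.003])]
the job is handed in; nothing more can be done
None
```

The gap is set: the jaw pointer stands within about 0.1 mm of the gauge mark (measured from directly above), after overshooting by 1.7 mm and rolling back; the fingers are clear, the rotor and ring are where they were, and the job was handed in at about 20 s.

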